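# Load a contact plate into a colony counter

### The job

Take the closed contact plate with the red agar and lay it gently, lid up, in the round recess of the colony counter's sloping stage so that it sits fully home and flat on the recess floor; do not let it drop. Then swing the magnifier over it as far as its stop, and leave the yellow plate, the stack of dishes and the beaker where they stand.

Things in the scene. Friction and masses are not known exactly. Their poses are not given: they have to be found in the camera images.
- red_plate: The plate to load: a closed round contact plate of clear plastic with red agar, 65 mm in diameter and 18 mm high, foot edge bevelled 1.7 mm, about 40 g, rigid in one piece. It lies on the bench, lid up. Origin at the centre of its underside, z axis up through the lid.
- yellow_plate: A bystander: the same plate with yellow agar, 65 mm in diameter and 18 mm high. Origin at the centre of its underside.
- dish_stack: A bystander: three 90 mm dishes with yellow agar taped together, 45 mm high. Origin at the centre of its underside.
- beaker: A bystander: glass beaker 70 mm in diameter, 95 mm high. Origin at the centre of its underside.
- stage: Recess in the counter's sloping top: round, 67.5 mm in diameter, 5 mm deep, mouth chamfered 2 mm, opal floor, in a grey 150 mm square. Origin: centre of the recess floor; x axis up the slope, y to the counter's left, z square out of the slope, whose surface is flat at z = +5 mm for 75 mm all round. A loaded plate's underside centre lies at this origin, its z axis along this z axis.
- lens (a joint): Swing angle of the magnifier about its post, rad. 0 = at its stop, centred over the recess; grows anticlockwise seen from above (about the stage's +z axis), the magnifier moving to the front and right of the counter, up to 1.75. Starts between 1.2 and 1.6, stays where it is left, moves with a push of about 3 to 4 N at the rim.
- lens_hub (a point): Point on the magnifier's turning axis at mid-thickness of the lens ring. The axis is parallel to the stage's z axis; the hub lies on the stage at x = +82 mm, y = -113 mm, z = +97 mm, on a steel post of 14 mm diameter.
- lens_centre (a point): Centre of the magnifier: a black ring 104 mm in diameter and 14 mm thick round a clear lens, lying parallel to the slope, its mid-plane 92 mm above the slope's surface, 140 mm from the hub axis, carried by a 10 mm thick steel arm.
- counter: The colony counter: a fixed cream wedge-shaped housing 264 mm wide and 250 mm deep, 40 mm high at the front and 155 mm at the back, its top sloping up at 30 degrees away from the front edge, with a blue keypad along the slope's foot. Origin at the centre of its underside, x axis from front to back, y axis to its left.
Things that resemble listed ones, but are neither listed nor needed, are in the scene too. Leave any brown or purple look-alike of the red_plate alone.

How it is judged (in metres and radians):
On the way, in this order (a step that is already met when the one before it is completed fails the run):
1. the red plate lies fully home in the recess, lid up, let go (distance between red_plate and stage below 0.0035 m and z of red_plate in the frame of stage below 0.0018 m and angle between the z axis of red_plate and the z axis of stage, either way round below 0.04 rad and angle between red_plate's own z axis and vertical below 0.8 rad and contact force between red_plate and the fingers below 0.1 N), for 0.2 s.
2. the magnifier is swung over the plate to its stop (value of joint lens below 0.08 rad), for 0.2 s.
At the end, for the whole second after the job is handed in: The red plate lies at rest in the recess, lid up, its underside within 1.8 mm of the floor, its centre within 3.5 mm and its face within 0.04 rad of the stage's, and the magnifier is within 0.08 rad of its stop over the plate (distance between red_plate and stage below 0.0035 m and z of red_plate in the frame of stage below 0.0018 m and angle between the z axis of red_plate and the z axis of stage, either way round below 0.04 rad and angle between red_plate's own z axis and vertical below 0.8 rad and linear speed of red_plate below 0.02 m/s and value of joint lens below 0.08 rad); the robot touches nothing.
It fails at once if the red plate is dropped (moves faster than 0.4 m/s while out of the fingers) (linear speed of red_plate above 0.4 m/s and contact force between red_plate and the fingers below 0.1 N).
It fails at once if the yellow plate is moved more than 15 mm (distance of yellow_plate from where it was at the start of the episode above 0.015 m).
It fails at once if the dish stack is moved more than 15 mm (distance of dish_stack from where it was at the start of the episode above 0.015 m).
It fails at once if the beaker is moved more than 15 mm or tipped (distance of beaker from where it was at the start of the episode above 0.015 m or angle between beaker's own z axis and vertical above 0.2 rad).
It also fails if it takes over 61 s, if anything falls off the work surface, if the arm or the gripper's body presses on something with over 40 N, if the wrist force passes 120 N, or if a joint passes its speed limit or range.

### The arm

A 6-joint arm with a two-finger parallel gripper is mounted at the origin on the work surface. World frame = base frame: x ahead of the robot, y to its left, z up, the work surface at z = 0. Lengths are in m, angles in degrees, forces in N, time in s.
With the tool pointing down it reaches from about 0.35 to 0.875 m from the base axis. Payload 4.2 kg.
Tool frame: the origin (TCP) lies where the fingers leave the gripper's body, on its centre line; the fingertips stand 70 mm ahead of it and the grasp point (between the pads) lies 51 mm ahead of it; z points along the fingers, y is the direction in which the jaws open and shut (so a half turn about z gives the same grasp; the last joint's range is limited). The gripper opens to 87 mm and grips with 3 to 60 N. Pads are 19 mm wide; open, the fingers measure 117 mm over their backs; the gripper's body (75 mm by 190 mm) begins 51 mm behind the grasp point.
Start: joints at [-60.126, 22.042, 0.453, 0, -68.411, -14.817], TCP at [0.162, -0.604, 0.292] pointing down, gripper open.
Joint ranges: [-179.83, 179.83], [-69.29, 118.12], [-61.27, 80.66], [-181.25, 117.63], [-171.15, -9.14], [-177.46, 177.46]. Speed limits (degrees/s): [159.86, 159.86, 180, 180, 180, 180].

### API

Orientations are given as a 3x3 rotation matrix whose columns are the frame's x, y, z axes.
In Python, from station import sense, cams, job gives the robot as it stands. The module is installed in compiled form; this text tells all that it offers.
- The arm moves only by the shell command python3 -m handwheel 'ROWS'. ROWS is JSON, a list of rows, each a list of 5 numbers: the shift along the tool's x, y, z in cm, then the turn about the tool's z in degrees, then the opening, from 0 (shut) to 1 (fully open). A call has 1 to 10 rows; each row shifts and turns the commanded pose from where the row before left it, along the tool's axes as they then stand; what a row does not reach is not made up. A row lasts 1/8 s, in which the tool goes at most 62.5 mm and 10.7 degrees, less where a joint would pass 70% of its speed; a pose out of reach is approached as far as the arm can. A call with a gripper value outside its range is refused whole. The fingers move at their own pace and stop on an object; the grip force is fixed at half the most. Time passes only in rows, so rows that do not move let the fingers close. It gives the time, the measured TCP pose, the force and the opening at its end, in the units of the state.
- sense(): the state, without advancing time (a new reading comes with each control period).
- cams.capture(name): name is "scene" or "side" or "wrist"; returns the picture (384x512x3 uint8, red, green, blue); there is no depth.
- cams.camera_params(name): a dict with "fx", "fy", "cx", "cy" (pixels), "k1" (the pictures are not rectified: a ray, as slopes to the right and down, at radius r is drawn at 1 + k1 r^2 times it, then the intrinsics apply), "origin" and "rotation" of the camera in the world. Camera axes: x right, y down, z forward; pixel columns grow to the right and rows downward; lengths in m; the calibration is good to about 2 mm. A picture is of the moment at which its call begins: read the wrist's pose just before it. camera_params takes no time and is no camera call; for the wrist camera it gives the pose at the moment of the call.
- job.finish_job(): hands the job in, once; it reports no verdict.
The state is a dict: "time_s": time; "joints": joint angles; "joint_velocities": joint speeds; "effort": joint torques, N m; "tcp_pos": TCP position; "ee_rot": TCP orientation; "wrist_force": force on the tool from outside, world axes, zero at the start; "moment": the same for the moment, N m; "gripper_width": opening from 0.0 (shut) to 1.0 (fully open).
Only numpy, scipy, OpenCV 4.12 (cv2) and the standard library are available. Lean on these libraries where they do the work, as an engineer would, in place of code of your own. Each camera call takes 0.05 s, during which the arm holds its last target. There are 200 camera calls.

## Working session

There is one attempt and no reset: what is moved stays moved. The work goes in short steps, Python scripts to look and compute and a shell command to move; the robot and the scene stay as the last step left them, time stands still between calls to the robot, and variables do not carry over. Pictures are saved under pics/ and viewed, about 8 in all and at most 12, crops included, and the job is handed in when it is done.

```bash
mkdir -p pics; python3 - <<'E'
from station import sense,cams,job
import cv2
for n in ["scene","side","wrist"]:
    p=cams.camera_params(n); print(n,{k:(v if not hasattr(v,'tolist') else v.round(4).tolist()) if not isinstance(v,list) else v for k,v in p.items()})
    cv2.imwrite(f"pics/{n}0.png",cams.capture(n)[:,:,::-1])
print(sense())
E
```

```text
scene {'fx': 360.8733009204316, 'fy': 360.8733009204316, 'cx': 256.50105761832566, 'cy': 192.5251272320604, 'k1': -0.06672767051332935, 'origin': [1.068, -0.6481, 0.9821], 'rotation': [[0.723, 0.472, -0.5045], [0.6908, -0.4886, 0.5329], [0.005, -0.7338, -0.6794]]}
side {'fx': 405.56215554749184, 'fy': 405.56215554749184, 'cx': 243.07054351522666, 'cy': 192.5723433401477, 'k1': -0.12033400506044636, 'origin': [0.1046, 1.0449, 0.7894], 'rotation': [[-0.9409, -0.1789, 0.2874], [-0.3382, 0.4577, -0.8223], [0.0156, -0.8709, -0.4912]]}
wrist {'fx': 267.99919890516225, 'fy': 267.99919890516225, 'cx': 253.42214535620232, 'cy': 187.6659443351297, 'k1': -0.05029459693747536, 'origin': [0.0893, -0.6231, 0.3831], 'rotation': [[-0.2598, 0.9273, 0.2696], [0.9657, 0.2489, 0.0745], [0.002, 0.2797, -0.9601]]}
{'time_s': 0.15, 'joints': array([-6.01252736e+01,  2.20806315e+01,  3.97700738e-01, -1.77976456e-02,
       -6.84123617e+01, -1.48163977e+01]), 'joint_velocities': array([ 0.00218336, -0.18012217,  0.1782027 ,  0.09607776, -0.03458579,
       -0.06987297]), 'effort': array([ 2.01379071e-04, -3.91052270e+01,  1.87585902e+01,  4.22232762e+00,
        1.23545097e-02, -1.46993643e-04]), 'tcp_pos': array([ 0.16229718, -0.60321016,  0.29141763]), 'ee_rot': array([[-9.65691547e-01, -2.59691168e-01, -5.77966602e-04],
       [-2.59691770e-01,  9.65690255e-01,  1.58601652e-03],
       [ 1.46262235e-04,  1.68169591e-03, -9.99998575e-01]]), 'wrist_force': array([0.1306222 , 0.26606211, 0.33986974]), 'moment': array([ 0.0158018 , -0.04624548,  0.04240663]), 'gripper_width': 1.0017009850939433}
```

View pics/scene0.png

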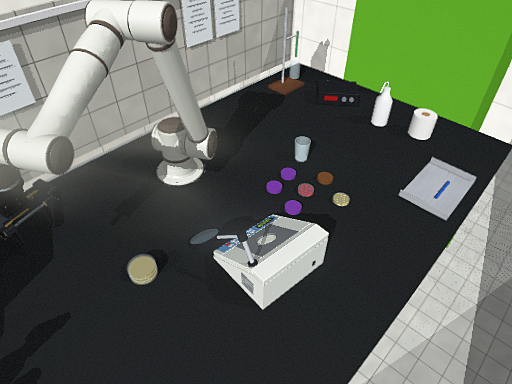

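View pics/side0.png

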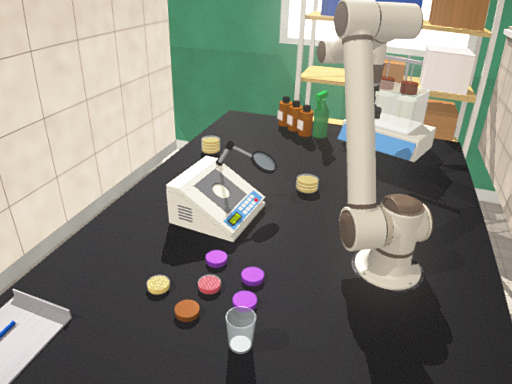

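```bash
cat > h.py <<'E'
import numpy as np, cv2
from station import sense,cams,job
def K(p): return np.array([[p['fx'],0,p['cx']],[0,p['fy'],p['cy']],[0,0,1.]]), np.array([p['k1'],0,0,0,0.])
def ray(p,uv):
    # drawn = slope*(1+k1 r^2): same as OpenCV k1
    k,d=K(p); s=cv2.undistortPoints(np.array([[uv]],float),k,d)[0,0]
    return np.array(p['origin']), np.array(p['rotation'])@np.array([s[0],s[1],1.])
def onz(p,uv,z):
    o,d=ray(p,uv); return o+d*(z-o[2])/d[2]
def tri(l):
    A=np.zeros((3,3));b=np.zeros(3)
    for p,uv in l:
        o,d=ray(p,uv); d=d/np.linalg.norm(d); M=np.eye(3)-np.outer(d,d); A+=M;b+=M@o
    X=np.linalg.solve(A,b)
    return X
def proj(p,X):
    k,d=K(p);R=np.array(p['rotation']).T
    return cv2.projectPoints(np.array(X,float).reshape(-1,1,3),cv2.Rodrigues(R)[0],-R@np.array(p['origin']),k,d)[0][:,0]
E
python3 - <<'E'
import cv2,numpy as np
a=cv2.imread('pics/scene0.png')[150:320,180:380]; b=cv2.imread('pics/side0.png')[125:345,130:330]
a=cv2.resize(a,None,fx=2.0*2,fy=4,interpolation=3)[:600]; b=cv2.resize(b,None,fx=4,fy=4,interpolation=3)
cv2.imwrite('pics/ca.png',a[:, :800]);cv2.imwrite('pics/cb.png',b[:600])
E
```

```text
(no output)
```

View pics/ca.png

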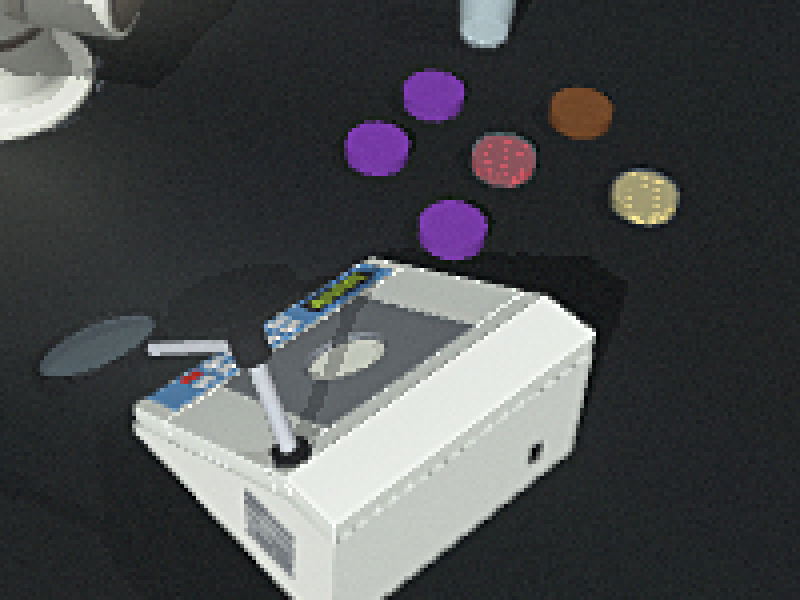

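View pics/cb.png

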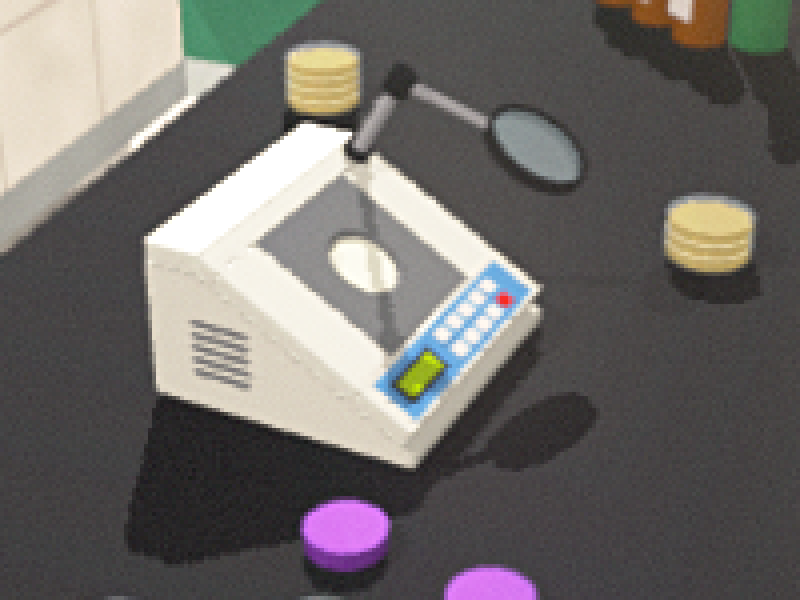

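```bash
cat > fit.py <<'E'
from h import *
from scipy.optimize import least_squares
from scipy.spatial.transform import Rotation as Ro
S=cams.camera_params('scene');D=cams.camera_params('side')
a=lambda x,y:(180+x/4-.375,150+y/4-.375); b=lambda x,y:(130+x/4-.375,125+y/4-.375)
q=75; 
obs=[(S,(q,q,5),a(475,323)),(S,(-q,q,5),a(370,295)),(S,(q,-q,5),a(325,425)),(S,(0,0,5),a(347,355)),(S,(82,-113,97),a(252,358)),
(D,(q,-q,5),b(345,178)),(D,(q,q,5),b(258,243)),(D,(-q,q,5),b(390,353)),(D,(-q,-q,5),b(465,278)),(D,(0,0,5),b(364,264)),(D,(82,-113,97),b(400,80))]
def T(v): return Ro.from_euler('z',v[3]).as_matrix()@Ro.from_euler('y',-30,degrees=True).as_matrix(), v[:3]
def res(v):
    R,t=T(v); return np.concatenate([proj(p,t+R@(np.array(X)/1000))[0]-uv for p,X,uv in obs])
if __name__=='__main__':
    best=min((least_squares(res,[.6,-.2,.1,y],loss='soft_l1') for y in np.arange(-3,3,.7)),key=lambda r:r.cost)
    v=best.x; print(v[:3],np.degrees(v[3]),np.round(res(v).reshape(-1,2),1).tolist())
    np.save('stage.npy',v)
    for n,p in (('scene',S),('side',D)):
        im=cv2.imread(f'pics/{n}0.png').astype(int); B,G,Rr=im[...,0],im[...,1],im[...,2]
        m=((Rr>110)&(Rr-G>60)&(abs(G-B)<45)&(B>50)).astype(np.uint8)
        n_,_,st,c=cv2.connectedComponentsWithStats(m)
        for i in range(1,n_):
            if st[i,4]>25: print(n,st[i].tolist(),c[i].round(1),onz(p,c[i],.012).round(4))
    for w,sc,sd in (('brown',a(581,110),(187,309)),('yellow',a(645,196),(158,284)),('pur1',a(453,228),(216,258)),('pur2',a(433,94),(245,299)),('pur3',a(377,147),(253,275)),('beaker',a(487,20),(240,330))):
        print(w,onz(S,sc,.012).round(3)[:2],onz(D,sd,.012).round(3)[:2])
E
python3 fit.py
```

```text
[ 0.58703554 -0.09230116  0.09928118] -6.3227605020759885 [[0.2, 0.6], [-2.2, 0.0], [0.7, 0.3], [-0.3, 0.0], [-0.6, -3.4], [-1.0, -1.0], [-1.3, 0.1], [-0.0, 1.1], [0.8, 0.1], [0.1, -0.6], [-0.1, 0.7]]
scene [298, 184, 10, 12, 30] [302.1 189.2] [0.4654 0.2536 0.012 ]
side [402, 81, 16, 4, 32] [409.9  82.4] [-0.0959 -2.4933  0.012 ]
side [198, 276, 22, 18, 325] [208.9 284.5] [0.4716 0.2699 0.012 ]
brown [0.487 0.379] [0.487 0.377]
yellow [0.609 0.317] [0.605 0.32 ]
pur1 [0.502 0.152] [0.499 0.154]
pur2 [0.36  0.291] [0.358 0.288]
pur3 [0.373 0.188] [0.369 0.188]
beaker [0.32  0.433] [0.334 0.394]
```

```bash
python3 -m handwheel '[[0,0,0,10.65,1],[0,0,0,10.65,1],[-2.5,5.5,0,0,1],[-2.5,5.5,0,0,1],[-2.5,5.5,0,0,1],[-2.5,5.5,0,0,1],[-2.5,5.5,0,0,1],[-2.5,5.5,0,0,1],[-2.5,5.5,0,0,1],[-2.5,5.5,0,0,1]]' && python3 -m handwheel '[[0,6,0,0,1],[0,6,0,0,1],[0,6,0,0,1],[0,6,0,0,1],[-0.5,6,0,0,1],[-0.5,6,0,0,1],[0,6,0,0,1],[0,4,0,0,1],[0,0,0,0,1],[0,0,0,0,1]]'
python3 - <<'E'
from h import *
s=sense();p=cams.camera_params('wrist');im=cams.capture('wrist')[:,:,::-1];cv2.imwrite('pics/w1.png',im)
print(s['tcp_pos'],s['ee_rot'].round(3).tolist(),s['joints'].round(1))
import json;json.dump({k:(v.tolist() if hasattr(v,'tolist') else v) for k,v in p.items()},open('w1.json','w'))
E
```

```text
time_s: 1.4
tcp_pos: [0.4096, -0.186, 0.2924]
ee_rot: [[-0.994, 0.109, 0.001], [0.109, 0.994, -0.0], [-0.001, 0.0, -1.0]]
wrist_force: [0.6, -0.9, -0.9]
gripper_width: 0.999
time_s: 2.65
tcp_pos: [0.4687, 0.2678, 0.2918]
ee_rot: [[-0.994, 0.109, -0.001], [0.109, 0.994, -0.001], [0.001, -0.001, -1.0]]
wrist_force: [0.1, 0.2, -0.3]
gripper_width: 0.999
[0.4686509  0.26784549 0.29180575] [[-0.994, 0.109, -0.001], [0.109, 0.994, -0.001], [0.001, -0.001, -1.0]] [  47.    13.8  -11.5   -0.   -64.7 -143.2]
```

View pics/w1.png

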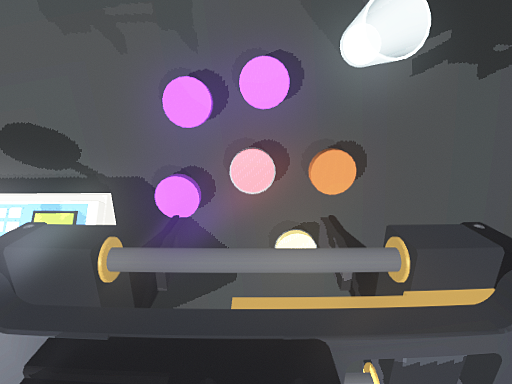

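```bash
python3 - <<'E'
from h import *
import json
p=json.load(open('w1.json'));im=cv2.imread('pics/w1.png').astype(int);B,G,R=im[...,0],im[...,1],im[...,2]
m=((R-G>40)&(R>150)&(abs(B-G)<60)).astype(np.uint8);m[:130]=0;m[215:]=0;m[:,:215]=0;m[:,292:]=0
ys,xs=np.where(m); c=cv2.minEnclosingCircle(np.stack([xs,ys],1).astype(np.float32));print(c,xs.min(),xs.max(),ys.min(),ys.max(),xs.mean(),ys.mean())
for uv in (c[0],(xs.mean(),ys.mean())):
  for z in (.013,.018):print(onz(p,uv,z))
E
```

```text
((252.0241241455078, 169.95753479003906), 21.97930145263672) 231 273 148 191 252.12860013395849 170.00870730073677
[0.47437373 0.26526806 0.013     ]
[0.47328338 0.26542    0.018     ]
[0.4744632  0.26540674 0.013     ]
[0.47337165 0.26555682 0.018     ]
```

```bash
python3 -m handwheel '[[-0.55,-0.15,5,0,1],[0,0,5,0,1],[0,0,5,0,1],[0,0,4,0,1],[0,0,2.1,0,1],[0,0,0,0,1],[0,0,0,0,0.6],[0,0,0,0,0.6],[0,0,0,0,0.6],[0,0,0,0,0.6]]'; python3 -m handwheel '[[0,0,0,0,0.6],[0,0,0,0,0.6]]'
python3 - <<'E'
from h import *
print(sense()['tcp_pos'],sense()['wrist_force'])
S=cams.camera_params('scene');D=cams.camera_params('side')
X=tri([(S,(180+97/4-.4,150+345/4-.4)),(D,(130+537/4-.4,125+147/4-.4))]);print('lens',X,proj(S,X),proj(D,X))
from fit import T
R,t=T(np.load('stage.npy'));L=R.T@(X-t);print(L,np.arctan2(L[1]+.113,L[0]-.082)-np.arctan2(113,-82)+2*np.pi)
E
```

```text
time_s: 3.95
tcp_pos: [0.4746, 0.2665, 0.0823]
ee_rot: [[-0.994, 0.108, 0.001], [0.108, 0.994, 0.001], [-0.001, 0.001, -1.0]]
wrist_force: [-1.0, 0.5, 5.5]
gripper_width: 0.726
time_s: 4.2
tcp_pos: [0.4746, 0.2665, 0.0822]
ee_rot: [[-0.994, 0.108, 0.001], [0.108, 0.994, 0.001], [-0.001, 0.001, -1.0]]
wrist_force: [-0.9, -0.4, 6.3]
gripper_width: 0.732
[0.47462684 0.26650197 0.08224535] [-0.8594054  -0.35457205  6.34119374]
lens [ 0.47862585 -0.25033168  0.16301665] [[204.00701494 235.93004416]] [[263.98165375 161.2948602 ]]
[-0.04637462 -0.16900833  0.10036978] 1.3544460772623061
```

```bash
python3 -m handwheel '[[0,0,-0.5,0,0.6],[0,0,-2,0,0.6],[0,0,-4,0,0.6],[0,0,-5,0,0.6],[0,0,-5,0,0.6],[-2,-4,-4,0,0.6],[-3,-5,-3,0,0.6],[-3,-5,-1.3,0,0.6],[-3,-5,0,0,0.6],[-3,-5,0,0,0.6]]'; python3 -m handwheel '[[-3,-5,0,0,0.6],[-3,-4,0,0,0.6],[-2.6,-1.4,0,0,0.6],[0,0,0,0,0.6],[0,0,0,0,0.6],[0,0,0,0,0.6]]'
python3 - <<'E'
from h import *
s=sense();p=cams.camera_params('wrist');im=cams.capture('wrist')[:,:,::-1];cv2.imwrite('pics/w2.png',im)
import json;json.dump({k:(v.tolist() if hasattr(v,'tolist') else v) for k,v in p.items()},open('w2.json','w'))
print(s['tcp_pos'],s['wrist_force'],s['gripper_width'])
E
```

```text
time_s: 5.45
tcp_pos: [0.5866, 0.0133, 0.3281]
ee_rot: [[-0.994, 0.108, 0.0], [0.108, 0.994, 0.001], [-0.0, 0.001, -1.0]]
wrist_force: [0.6, 0.7, -1.1]
gripper_width: 0.728
time_s: 6.2
tcp_pos: [0.6599, -0.097, 0.3282]
ee_rot: [[-0.994, 0.108, 0.0], [0.108, 0.994, 0.0], [-0.0, 0.0, -1.0]]
wrist_force: [0.0, 0.2, -0.1]
gripper_width: 0.728
[ 0.65988796 -0.09698454  0.32822618] [ 0.02716418  0.22108327 -0.07027108] 0.728429125587832
```

View pics/w2.png

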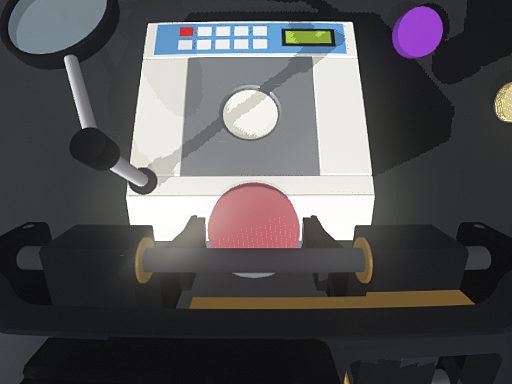

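```bash
python3 - <<'E'
from h import *
import json,fit
from scipy.optimize import least_squares
p=json.load(open('w2.json'))
im=cv2.imread('pics/w2.png').astype(int);g=im.sum(2)
m=(g[70:150,210:295]>480).astype(np.uint8);n,l,st,c=cv2.connectedComponentsWithStats(m);i=1+st[1:,4].argmax();print('opal',st[i],c[i]+[210,70])
o2=[(p,(75,75,5),(325,176)),(p,(75,-75,5),(180,176)),(p,(-75,75,5),(318.5,57)),(p,(-75,-75,5),(186,57)),(p,(0,0,5),(251,113))]
v0=np.load('stage.npy')
def r2(v):
    R,t=fit.T(v); return np.concatenate([proj(q,t+R@(np.array(X)/1000))[0]-uv for q,X,uv in o2])
print('pre',r2(v0).reshape(-1,2).round(1).tolist())
b=least_squares(lambda v:np.concatenate([fit.res(v),r2(v)]),v0,loss='soft_l1').x
print(b[:3],np.degrees(b[3]),r2(b).reshape(-1,2).round(1).tolist(),fit.res(b).reshape(-1,2).round(1).tolist())
bw=least_squares(r2,v0).x;print('wrist only',bw[:3],np.degrees(bw[3]),r2(bw).round(1))
np.save('stage.npy',b)
R,t=fit.T(b)
print('hub proj',proj(p,t+R@[.082,-.113,.097]),'rimcircle', [proj(p,t+R@np.array(q)).round(0).tolist() for q in ([0.0357,0,.005],[-.0357,0,.005],[0,.0357,.005],[0,-.0357,.005])])
# held plate: ring of lid top, tool frame
k=sense();print(proj(p,k['tcp_pos']+k['ee_rot']@np.array([0,0,.0665])))
u=onz(p,(210,235),.2617),onz(p,(300,235),.2617);print(u)
E
```

```text
opal [  13   20   55   49 2111] [249.93889152 113.96636665]
pre [[-5.0, -2.6], [-0.0, -2.9], [-6.3, -1.4], [3.2, -1.7], [-0.7, -2.9]]
[ 0.58923551 -0.09182278  0.10163925] -6.190921581278123 [[-3.8, -0.3], [0.3, -0.3], [-5.5, -0.0], [3.3, -0.0], [-0.1, -0.9]] [[0.9, 0.4], [-1.7, -0.2], [1.5, 0.1], [0.3, -0.2], [0.1, -3.6], [-1.6, -1.7], [-2.0, -0.6], [-0.6, 0.5], [0.2, -0.6], [-0.6, -1.3], [-0.8, 0.1]]
wrist only [ 0.58938757 -0.09050169  0.10971253] -6.06892610273655 [-0.5  1.4 -0.3  1.7 -3.  -1.4  2.7 -1.2  1.1 -0.9]
hub proj [[ 95.91625105 149.78909331]] rimcircle [[[251.0, 141.0]], [[251.0, 85.0]], [[282.0, 112.0]], [[219.0, 112.0]]]
[[252.90198984 231.69119692]]
(array([ 0.65941327, -0.12500172,  0.2617    ]), array([ 0.66570982, -0.06677346,  0.2617    ]))
```

```bash
python3 -m handwheel '[[4,-0.1,0,-3,0.6],[3.8,-0.05,2,-2,0.6],[0,0,3,0,0.6],[0,0,3,0,0.6],[0,0,2,0,0.6],[0,0,1.5,0,0.6],[0,0,0,0,0.6],[0,0,0,0,0.6]]'
python3 - <<'E'
from h import *
s=sense();print(s['wrist_force'],s['moment'])
a=cams.capture('side')[120:240,150:310,::-1];b=cams.capture('scene')[150:270,200:360,::-1]
cv2.imwrite('pics/c3.png',np.vstack([cv2.resize(x,(400,300),interpolation=3) for x in (a,b)]))
E
```

```text
time_s: 7.25
tcp_pos: [0.5831, -0.0927, 0.2139]
ee_rot: [[-1.0, 0.021, 0.002], [0.021, 1.0, -0.0], [-0.002, -0.0, -1.0]]
wrist_force: [0.5, 0.8, 0.2]
gripper_width: 0.725
[0.46451729 0.77831682 0.24463215] [-0.0819992  -0.00973724 -0.02622332]
```

View pics/c3.png

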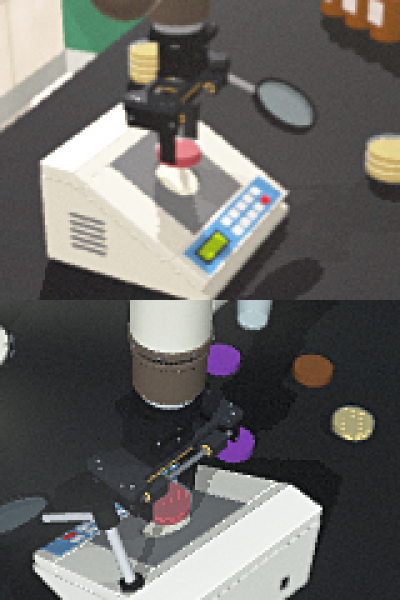

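```bash
python3 -m handwheel '[[0,0.2,0.4,0,0.6],[0,0,0.2,0,0.6],[0,0,0.2,0,0.6],[0,0,0,0,0.6]]';python3 -m handwheel '[[0,0,0.2,0,0.6],[0,0,0.2,0,0.6],[0,0,0,0,0.6]]'
```

```text
time_s: 7.85
tcp_pos: [0.5825, -0.0908, 0.2046]
ee_rot: [[-1.0, 0.022, -0.001], [0.022, 1.0, -0.0], [0.001, -0.0, -1.0]]
wrist_force: [1.0, -1.5, 0.1]
gripper_width: 0.729
time_s: 8.22
tcp_pos: [0.5825, -0.0909, 0.2015]
ee_rot: [[-1.0, 0.021, -0.0], [0.021, 1.0, -0.0], [0.0, -0.0, -1.0]]
wrist_force: [-3.2, 1.1, 5.1]
gripper_width: 0.733
```

```bash
python3 -m handwheel '[[0,0,0.2,0,0.6],[0,0,0.2,0,0.6],[0,0,0,0,0.6]]';python3 -m handwheel '[[0,0,0.2,0,0.6],[0,0,0.2,0,0.6],[0,0,0,0,0.6]]'
```

```text
time_s: 8.6
tcp_pos: [0.5818, -0.091, 0.1973]
ee_rot: [[-1.0, 0.022, -0.002], [0.022, 1.0, -0.0], [0.002, -0.0, -1.0]]
wrist_force: [-4.1, 0.7, 5.3]
gripper_width: 0.732
time_s: 8.98
tcp_pos: [0.5816, -0.0911, 0.193]
ee_rot: [[-1.0, 0.022, -0.003], [0.022, 1.0, -0.0], [0.003, -0.0, -1.0]]
wrist_force: [-5.1, 0.5, 5.4]
gripper_width: 0.736
```

Pivoting at ~5 N as planned. Continuing.

```bash
python3 -m handwheel '[[0,0,0.2,0,0.6],[0,0,0.2,0,0.6],[0,0,0,0,0.6]]';python3 -m handwheel '[[0,0,0.15,0,0.6],[0,0,0.15,0,0.6],[0,0,0,0,0.6]]'
```

```text
time_s: 9.35
tcp_pos: [0.5817, -0.0911, 0.1887]
ee_rot: [[-1.0, 0.022, -0.002], [0.022, 1.0, -0.0], [0.002, -0.0, -1.0]]
wrist_force: [-5.3, -0.1, 4.2]
gripper_width: 0.73
time_s: 9.72
tcp_pos: [0.582, -0.0911, 0.1857]
ee_rot: [[-1.0, 0.022, -0.002], [0.022, 1.0, -0.0], [0.002, -0.0, -1.0]]
wrist_force: [-5.3, -1.2, 4.5]
gripper_width: 0.73
```

```bash
python3 -m handwheel '[[0,0,0.15,0,0.6],[0,0,0.1,0,0.6],[0,0,0,0,0.6]]';python3 - <<'E'
from h import *
a=cams.capture('side')[140:220,180:280,::-1];b=cams.capture('wrist')[130:290,150:350,::-1]
cv2.imwrite('pics/c4.png',np.vstack([cv2.resize(a,(375,300),interpolation=3),cv2.resize(b,(375,300),interpolation=3)]))
E
```

```text
time_s: 10.1
tcp_pos: [0.5823, -0.091, 0.1833]
ee_rot: [[-1.0, 0.022, -0.001], [0.022, 1.0, -0.0], [0.001, -0.0, -1.0]]
wrist_force: [-4.5, -1.2, 4.1]
gripper_width: 0.733
```

View pics/c4.png

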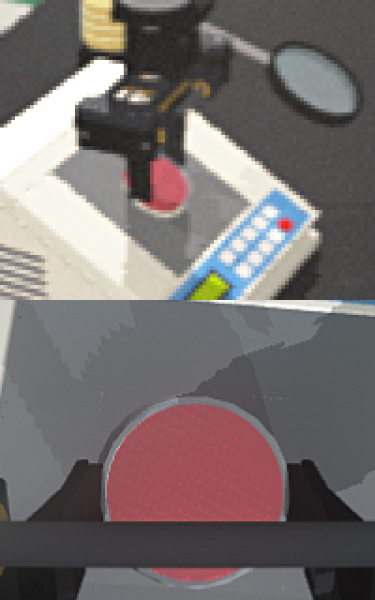

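```bash
python3 -m handwheel '[[0,0,0.1,0,0.6],[0,0,0.1,0,0.6],[0,0,0,0,0.6]]';python3 -m handwheel '[[0,0,0.1,0,0.6],[0,0,0,0,0.6],[0,0,0,0,0.6]]'
```

```text
time_s: 10.58
tcp_pos: [0.5823, -0.0912, 0.1817]
ee_rot: [[-1.0, 0.021, -0.001], [0.021, 1.0, -0.001], [0.001, -0.001, -1.0]]
wrist_force: [-5.8, -1.9, 5.3]
gripper_width: 0.729
time_s: 10.95
tcp_pos: [0.5822, -0.0912, 0.1817]
ee_rot: [[-1.0, 0.021, -0.001], [0.021, 1.0, -0.001], [0.001, -0.001, -1.0]]
wrist_force: [-7.7, -0.5, 10.8]
gripper_width: 0.732
```

```bash
python3 -m handwheel '[[0.1,0,0.1,0,0.6],[0,0,0,0,0.6],[0,0,0,0,0.6]]';python3 -m handwheel '[[0.1,0,0.05,0,0.6],[0,0,0,0,0.6],[0,0,0,0,0.6]]'
```

```text
time_s: 11.32
tcp_pos: [0.5821, -0.0912, 0.1816]
ee_rot: [[-1.0, 0.021, 0.002], [0.021, 1.0, -0.001], [-0.002, -0.001, -1.0]]
wrist_force: [-7.7, -0.8, 13.2]
gripper_width: 0.731
time_s: 11.7
tcp_pos: [0.5818, -0.0912, 0.1815]
ee_rot: [[-1.0, 0.02, 0.004], [0.02, 1.0, -0.001], [-0.004, -0.001, -1.0]]
wrist_force: [-4.7, -1.2, 11.9]
gripper_width: 0.732
```

```bash
python3 -m handwheel '[[0,0,-0.1,0,0.6],[0,0,0,0,0.85],[0,0,0,0,0.85],[0,0,0,0,0.85],[0,0,-0.5,0,0.85],[0,0,-2,0,0.85],[0,0,-4,0,0.85],[-4,0,-4,0,0.85],[-4,0,-4,0,0.85]]';python3 -m handwheel '[[0,0,0,0,0.85],[0,0,0,0,0.85]]';python3 - <<'E'
from h import *
import json
p=cams.camera_params('wrist');im=cams.capture('wrist')[:,:,::-1];cv2.imwrite('pics/w5.png',im)
json.dump({k:(v.tolist() if hasattr(v,'tolist') else v) for k,v in p.items()},open('w5.json','w'))
a=cams.capture('side')[140:220,180:280,::-1]
cv2.imwrite('pics/c5.png',np.vstack([cv2.resize(a,(375,300),interpolation=3),cv2.resize(im[40:200,150:350],(375,300),interpolation=3)]))
E
```

```text
time_s: 12.82
tcp_pos: [0.6618, -0.0926, 0.3263]
ee_rot: [[-1.0, 0.022, 0.002], [0.022, 1.0, 0.0], [-0.002, 0.0, -1.0]]
wrist_force: [1.0, 1.1, 0.2]
gripper_width: 0.849
time_s: 13.08
tcp_pos: [0.6602, -0.0924, 0.3231]
ee_rot: [[-1.0, 0.022, -0.002], [0.022, 1.0, 0.001], [0.002, 0.001, -1.0]]
wrist_force: [0.1, 0.3, -0.7]
gripper_width: 0.848
```

View pics/c5.png

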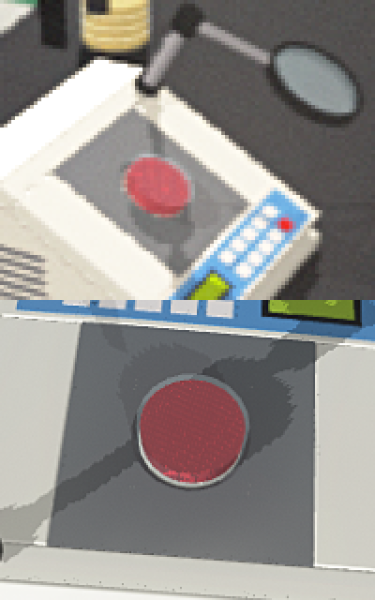

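```bash
python3 -m handwheel '[[4,-0.1,0,0,0],[2.45,-0.05,3,0,0],[0,0,3,0,0],[0,0,3,0,0],[0,0,2,0,0],[0,0,0.9,0,0],[0,0,0,0,0],[0,0,0.3,0,0],[0,0,0,0,0]]';python3 -m handwheel '[[0,0,0.2,0,0],[0,0,0,0,0]]'; python3 -m handwheel '[[0,0,0.2,0,0],[0,0,0,0,0]]';
```

```text
time_s: 14.3
tcp_pos: [0.5962, -0.0926, 0.2034]
ee_rot: [[-1.0, 0.022, 0.001], [0.022, 1.0, 0.0], [-0.001, 0.0, -1.0]]
wrist_force: [-0.2, -0.3, 0.1]
gripper_width: 0.011
time_s: 14.55
tcp_pos: [0.5965, -0.0926, 0.2018]
ee_rot: [[-1.0, 0.021, 0.002], [0.021, 1.0, -0.0], [-0.002, -0.0, -1.0]]
wrist_force: [-0.6, 1.3, 3.4]
gripper_width: 0.006
time_s: 14.8
tcp_pos: [0.5967, -0.0926, 0.2014]
ee_rot: [[-1.0, 0.021, 0.003], [0.021, 1.0, -0.001], [-0.003, -0.001, -1.0]]
wrist_force: [-3.2, 1.0, 9.7]
gripper_width: 0.004
```

```bash
python3 -m handwheel '[[0,0,-0.8,0,0],[3,0,0,0,0],[0,0,1.6,0,0],[0,0,0.5,0,0],[0,0,0,0,0]]';python3 -m handwheel '[[0,0,0.2,0,0],[0,0,0,0,0]]'; python3 -m handwheel '[[0,0,0.2,0,0],[0,0,0,0,0]]';python3 -m handwheel '[[0,0,0.2,0,0],[0,0,0,0,0]]'
```

```text
time_s: 15.42
tcp_pos: [0.566, -0.092, 0.1851]
ee_rot: [[-1.0, 0.022, -0.003], [0.022, 1.0, -0.0], [0.003, -0.0, -1.0]]
wrist_force: [-1.1, -0.0, 0.6]
gripper_width: 0.009
time_s: 15.68
tcp_pos: [0.566, -0.092, 0.1847]
ee_rot: [[-1.0, 0.021, -0.001], [0.021, 1.0, -0.0], [0.001, -0.0, -1.0]]
wrist_force: [-5.1, 0.7, 5.1]
gripper_width: 0.007
time_s: 15.92
tcp_pos: [0.5661, -0.092, 0.1844]
ee_rot: [[-1.0, 0.021, 0.0], [0.021, 1.0, -0.001], [-0.0, -0.001, -1.0]]
wrist_force: [-7.3, 2.0, 13.4]
gripper_width: 0.006
time_s: 16.18
tcp_pos: [0.5661, -0.0921, 0.1842]
ee_rot: [[-1.0, 0.02, 0.001], [0.02, 1.0, -0.001], [-0.001, -0.001, -1.0]]
wrist_force: [-11.2, 3.7, 21.8]
gripper_width: 0.006
```

```bash
python3 -m handwheel '[[0,0,-1,0,0],[-3,0,-2.5,0,0],[-4.05,0,0,0,0],[0,0,0,0,0],[0,0,0.2,0,0],[0,0,0,0,0]]';python3 -m handwheel '[[0,0,0.2,0,0],[0,0,0.1,0,0],[0,0,0,0,0]]'; python3 -m handwheel '[[0,0,0.2,0,0],[0,0,0,0,0]]'
```

```text
time_s: 16.92
tcp_pos: [0.6357, -0.0935, 0.2123]
ee_rot: [[-1.0, 0.022, -0.001], [0.022, 1.0, 0.0], [0.001, -0.0, -1.0]]
wrist_force: [-0.2, -0.1, 0.0]
gripper_width: 0.004
time_s: 17.3
tcp_pos: [0.6365, -0.0935, 0.2106]
ee_rot: [[-1.0, 0.022, 0.001], [0.022, 1.0, -0.0], [-0.001, -0.0, -1.0]]
wrist_force: [-1.4, -0.3, 2.7]
gripper_width: 0.006
time_s: 17.55
tcp_pos: [0.6366, -0.0936, 0.2102]
ee_rot: [[-1.0, 0.021, 0.001], [0.021, 1.0, -0.001], [-0.001, -0.001, -1.0]]
wrist_force: [-3.5, 0.6, 10.3]
gripper_width: 0.006
```

```bash
python3 -m handwheel '[[0,0,-2,0,0],[0,0,-5,0,0],[0,0,-5,0,0],[0,0,0,0,0],[0,0,0,0,0]]'; python3 - <<'E'
from h import *
from fit import T
R,t=T(np.load('stage.npy'));s=sense();E=s['ee_rot'];q=s['tcp_pos'];print(q)
E=np.array([[-1,.0215,0],[.0215,1,0],[0,0,-1.]])
hub=np.array([82,-113,97]);a0=np.arctan2(113,-82)
pts=[]
for k,(l,d) in enumerate([(1.354,95),(1.354,75)]+[(l,70) for l in (1.25,1.1,.95,.8,.65,.5,.35,.2,.1,0,-.05)]):
    a=a0+l;u=np.array([np.cos(a),np.sin(a),0]);tt=np.array([-u[1],u[0],0])
    P=t+R@((hub+140*u+d*tt)/1000)+[0,0,.05]   # TCP; tip 20 mm below ring plane
    dd=E.T@(P-q)*100;print(l,d,P.round(3),np.hypot(P[0],P[1]).round(2),dd.round(2));q=P
D=cams.camera_params('side');print('stack',onz(D,(130+710/4,125+250/4),.03))
E
```

```text
time_s: 18.18
tcp_pos: [0.6361, -0.0933, 0.3269]
ee_rot: [[-1.0, 0.022, -0.001], [0.022, 1.0, 0.001], [0.001, 0.001, -1.0]]
wrist_force: [1.1, -0.5, -1.4]
gripper_width: 0.006
[ 0.63611793 -0.09328234  0.32692364]
1.354 95 [ 0.506 -0.34   0.231] 0.61 [ 12.46 -24.98   9.55]
1.354 75 [ 0.501 -0.321  0.227] 0.6 [0.53 1.89 0.4 ]
1.25 70 [ 0.491 -0.304  0.22 ] 0.58 [1.07 1.66 0.7 ]
1.1 70 [ 0.48  -0.285  0.213] 0.56 [1.14 1.91 0.75]
0.95 70 [ 0.472 -0.264  0.207] 0.54 [0.88 2.09 0.61]
0.8 70 [ 0.466 -0.242  0.202] 0.53 [0.59 2.22 0.45]
0.65 70 [ 0.464 -0.219  0.2  ] 0.51 [0.3  2.31 0.29]
0.5 70 [ 0.464 -0.195  0.198] 0.5 [-0.01  2.34  0.11]
0.35 70 [ 0.468 -0.172  0.199] 0.5 [-0.31  2.32 -0.06]
0.2 70 [ 0.475 -0.15   0.201] 0.5 [-0.61  2.25 -0.24]
0.1 70 [ 0.481 -0.135  0.204] 0.5 [-0.56  1.44 -0.25]
0 70 [ 0.488 -0.122  0.207] 0.5 [-0.69  1.37 -0.33]
-0.05 70 [ 0.492 -0.115  0.209] 0.51 [-0.39  0.65 -0.19]
stack [ 0.32670148 -0.35672199  0.03      ]
```

```bash
python3 -m handwheel '[[2,0,-4,0,0],[4,-3,0,0,0],[3,-5,0,0,0],[3,-5,0,0,0],[0.5,-6,0,0,0],[0,-6,2,0,0],[0,0,5,0,0],[0,0,5,0,0],[0,0,1.5,0,0],[0,0,0,0,0]]'; python3 -m handwheel '[[0.55,1.9,0.4,0,0],[0,0,0,0,0]]'
python3 -m handwheel '[[1.05,1.65,0.7,0,0],[0,0,0,0,0]]'
python3 - <<'E'
from h import *
a=cams.capture('side')[100:240,180:340,::-1];b=cams.capture('scene')[180:290,180:330,::-1]
cv2.imwrite('pics/c6.png',np.vstack([cv2.resize(a,(400,350),interpolation=3),cv2.resize(b,(340,250),interpolation=3,)[:, :].copy() if 0 else cv2.resize(b,(400,250),interpolation=3)]))
E
```

```text
time_s: 19.42
tcp_pos: [0.5061, -0.3399, 0.2321]
ee_rot: [[-1.0, 0.021, -0.003], [0.021, 1.0, 0.0], [0.003, 0.0, -1.0]]
wrist_force: [1.1, 0.1, 0.7]
gripper_width: 0.008
time_s: 19.68
tcp_pos: [0.502, -0.3204, 0.2314]
ee_rot: [[-1.0, 0.02, 0.003], [0.02, 1.0, -0.002], [-0.003, -0.001, -1.0]]
wrist_force: [0.1, -0.7, 0.8]
gripper_width: 0.005
time_s: 19.92
tcp_pos: [0.4914, -0.3041, 0.2237]
ee_rot: [[-1.0, 0.02, 0.002], [0.02, 1.0, -0.001], [-0.002, -0.001, -1.0]]
wrist_force: [0.6, -0.4, 0.4]
gripper_width: 0.003
```

View pics/c6.png

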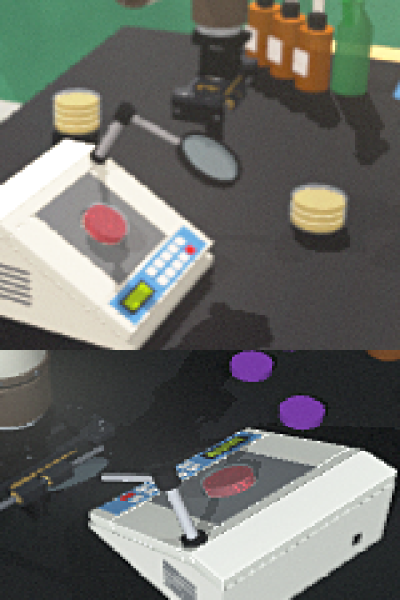

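```bash
python3 -m handwheel '[[1.15,1.9,1.1,0,0],[0.9,2.1,0.6,0,0],[0,0,0,0,0]]'; python3 -m handwheel '[[0.6,2.2,0.45,0,0],[0.3,2.3,0.3,0,0],[0,2.35,0.1,0,0],[0,0,0,0,0]]'
```

```text
time_s: 20.4
tcp_pos: [0.4714, -0.2636, 0.2055]
ee_rot: [[-1.0, 0.021, -0.0], [0.021, 1.0, -0.0], [0.0, -0.0, -1.0]]
wrist_force: [1.0, -0.9, 1.1]
gripper_width: 0.005
time_s: 20.9
tcp_pos: [0.4647, -0.195, 0.1972]
ee_rot: [[-1.0, 0.02, 0.001], [0.02, 1.0, -0.0], [-0.001, -0.0, -1.0]]
wrist_force: [0.7, -0.2, 1.3]
gripper_width: 0.009
```

```bash
python3 -m handwheel '[[-0.3,2.3,-0.05,0,0]]'; python3 -m handwheel '[[-0.6,2.25,-0.25,0,0]]';  python3 -m handwheel '[[0,0,0,0,0]]'
python3 - <<'E'
from h import *
a=cams.capture('side')[100:240,180:340,::-1];b=cams.capture('wrist')[:,:,::-1]
cv2.imwrite('pics/c7.png',np.vstack([cv2.resize(a,(360,300),interpolation=3),cv2.resize(b,(360,270))]))
E
```

```text
time_s: 21.02
tcp_pos: [0.4681, -0.1738, 0.1976]
ee_rot: [[-1.0, 0.023, 0.0], [0.023, 1.0, -0.001], [-0.0, -0.001, -1.0]]
wrist_force: [-0.5, -2.4, 0.0]
gripper_width: 0.005
time_s: 21.15
tcp_pos: [0.4741, -0.1509, 0.2]
ee_rot: [[-1.0, 0.023, -0.001], [0.023, 1.0, -0.001], [0.001, -0.001, -1.0]]
wrist_force: [-0.1, -3.8, 1.3]
gripper_width: 0.005
time_s: 21.28
tcp_pos: [0.4746, -0.15, 0.1999]
ee_rot: [[-1.0, 0.021, 0.001], [0.021, 1.0, -0.0], [-0.001, -0.0, -1.0]]
wrist_force: [-0.7, -0.9, -0.4]
gripper_width: 0.009
```

View pics/c7.png

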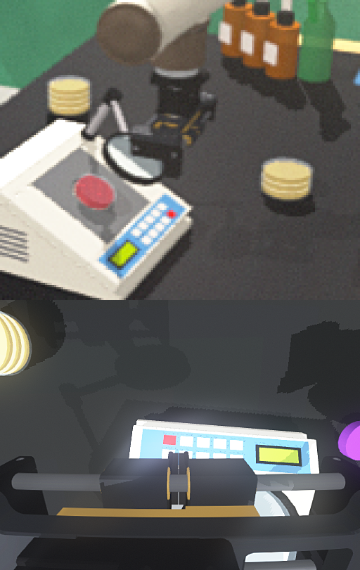

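```bash
python3 -m handwheel '[[-0.55,1.45,-0.25,0,0],[-0.35,0.7,-0.15,0,0]]'; for i in 1; do python3 -m handwheel '[[-0.35,0.65,-0.15,0,0]]'; done; python3 -m handwheel '[[-0.2,0.3,-0.1,0,0]]'; python3 -m handwheel '[[-0.2,0.3,-0.1,0,0]]'
```

```text
time_s: 21.62
tcp_pos: [0.4834, -0.1285, 0.2038]
ee_rot: [[-1.0, 0.022, -0.001], [0.022, 1.0, -0.001], [0.001, -0.001, -1.0]]
wrist_force: [-1.5, -2.6, 1.1]
gripper_width: 0.009
time_s: 21.75
tcp_pos: [0.4863, -0.1222, 0.2051]
ee_rot: [[-1.0, 0.021, -0.003], [0.021, 1.0, -0.001], [0.003, -0.001, -1.0]]
wrist_force: [-7.2, -11.3, 0.6]
gripper_width: 0.008
time_s: 21.88
tcp_pos: [0.486, -0.1203, 0.2053]
ee_rot: [[-1.0, 0.022, -0.01], [0.022, 1.0, -0.003], [0.009, -0.003, -1.0]]
wrist_force: [-7.4, -13.9, -0.6]
gripper_width: 0.004
time_s: 22.0
tcp_pos: [0.4859, -0.1187, 0.2055]
ee_rot: [[-1.0, 0.022, -0.015], [0.023, 1.0, -0.005], [0.015, -0.005, -1.0]]
wrist_force: [-11.9, -19.9, 0.1]
gripper_width: 0.002
```

```bash
python3 -m handwheel '[[0.8,-1.5,0,0,0],[1.5,-3,0,0,0],[2,-4,0,0,0],[0,-4,-3,0,0],[0,-4,-5,0,0],[0,-3,-5,0,0],[0,0,0,0,0],[0,0,0,0,0],[0,0,0,0,0]]'
python3 - <<'E'
from h import *
from fit import T
R,t=T(np.load('stage.npy'));X=t+R@[0,0,.097]
a0=np.arctan2(113,-82);th=np.linspace(0,6.283,60)
fa=cams.capture('side')[:,:,::-1].copy();fb=cams.capture('scene')[:,:,::-1].copy()
a2,b2=fa.copy(),fb.copy()
for n,im in (('side',a2),('scene',b2)):
    p=cams.camera_params(n)
    for c in th[::3]:
        u,v=proj(p,t+R@[.052*np.cos(c),.052*np.sin(c),.097])[0].round().astype(int);im[v,u]=(0,255,0)
w=lambda a,b:np.vstack([cv2.resize(a[120:230,180:320],(400,300),interpolation=0),cv2.resize(b[180:290,200:340],(400,300),interpolation=0)])
cv2.imwrite('pics/c8.png',np.hstack([w(fa,fb),w(a2,b2)]))
print(sense()['wrist_force'],sense()['time_s'])
E
```

```text
time_s: 23.12
tcp_pos: [0.4437, -0.3084, 0.3346]
ee_rot: [[-1.0, 0.021, -0.002], [0.021, 1.0, 0.001], [0.002, 0.001, -1.0]]
wrist_force: [0.8, 0.5, 0.2]
gripper_width: 0.006
[-0.34475216  0.44609534  0.28685968] 23.225
```

View pics/c8.png

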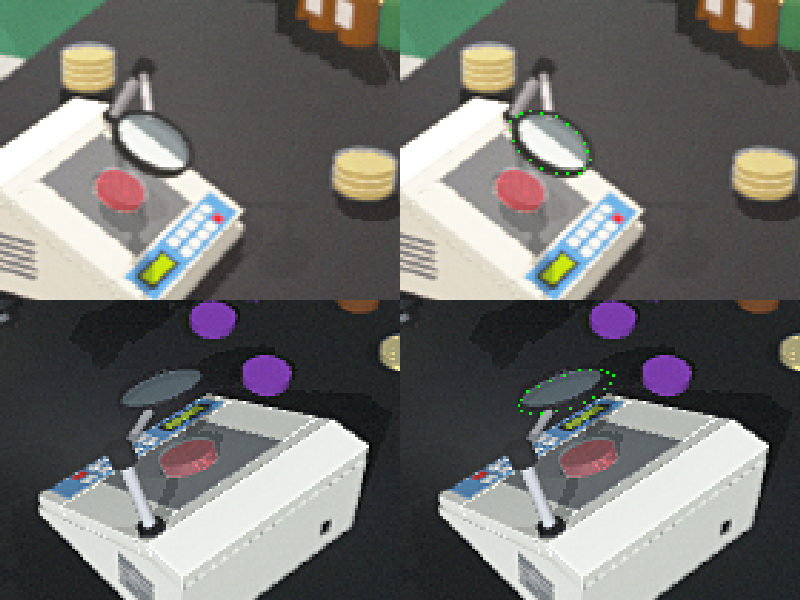

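```bash
python3 -c "
from station import job;print(job.finish_job())"
```

```text
the job is handed in; nothing more can be done
None
```

The red plate is in the recess, lid up, and the magnifier is swung over it to its stop. I handed the job in about 23 s into the 61 s limit, with no verdict reported.

- **Loading:** The moves cannot tilt the tool, so I gripped the plate near its lid with the jaws across the slope. I then pressed its upper edge on the slope at about 5 N, so that it pivoted to 30° in the fingers and went into the recess. It bottomed at TCP z 0.1817 m, against 0.182 m expected, and I released it there.
- **Seating check:** I touched the lid and the slope with closed fingertips.
  - The lid stood about 12.3 mm above the slope at its upper side and 12.9 mm at its lower side; 13 mm is fully home.
  - The two lid touches gave a tilt of about 28.7° instead of 30°. That is 0.023 rad, under the 0.04 rad limit, and I put it down to measuring error of about 1 mm.
- **Magnifier:** I pushed the ring along its arc until the force rose to about 20 N against the stop. The last side and scene pictures match the predicted ring outline at angle 0 to about a pixel or two.
- **Bystanders:** The dish stack looked unmoved in the last picture. The beaker was outside that view and the yellow plate was only partly in it. No unexpected force showed on any move, but I took no separate final measurement of any of the three.
- **At hand-in:** The robot was touching nothing, and the wrist force read below 1 N.

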